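# Clamp the filter tube onto the pouch sealer's vacuum port

### The job

Refit the filter tube on the vacuum port of the packing bench: slide the loose flanged tube along its cradles until its flange bears on the port's seal, and press it home firmly with a steady push of about 12 N (16 N would crush the seal). Then swing the hinged clamp ring over the two flanges and push the hook latch over the ring's cross bar, all the way until it locks, and let go. Be gentle, never pushing the tube, the ring or the latch with more than 25 N, and leave the carton, the bottle and the spare ring beside it alone.

Things in the scene. Friction and masses are not known exactly. Their poses are not given: they have to be found in the camera images.
- stand: Metal clamp stand fixed to the bench, place and yaw vary: foot plate 170 x 270 x 12 mm, two open cradles, grey manifold block at its +y end (top z 134 mm). Origin: underside of the plate, under the port's flange face. z up; y runs along the tube axis from tube to port; the axis is at x 0, z 80 mm. The ring's hinge is on the +x side, the latch on the -x side.
- port: Fixed steel stub, flange 50 mm in diameter. Origin: centre of its front face, on the tube axis; axes as the stand's. A black rubber seal, 41 mm in diameter, stands out of this face towards -y by 1.5 to 11.5 mm: how far is not measured and differs each time. It yields like a spring of 8 N per mm for 2.5 mm, then is hard.
- tube: Loose steel filter tube lying in the cradles along the stand's y: flange 50 mm in diameter, 6 mm thick, then a plain closed tube 34 mm in diameter, 90 mm long; about 0.25 kg. Origin: centre of the flange face towards the port; the tube runs from it to -y. Starts 20 to 30 mm from the port's face, slides along y with 1 to 4 N of friction; after the push it may spring back up to 1 mm.
- tube_end (a point): Centre of the flat free end of the tube, 96 mm from its flange face. At the start the last 24 to 34 mm overhang the rear cradle, when home 5 mm or more; nothing stands behind it.
- ring (a joint): Angle of the hinged upper half of the clamp ring (rad): 0 fully shut, grows as it opens up and over to the stand's +x, at most 2.0; starts at 1.6 to 1.8. Stiff hinge (0.15 N m), stays where left. Shut but unlatched it rests on a springy pad (3.5 N per mm) at about 0.06; the latch presses it further. Outer radius 33 mm, y -24.5 to 11 mm; it shuts only over a tube that is home.
- ring_hinge (a point): Point on the ring's hinge axis (the axis is parallel to the stand's y), in the stand's frame at x 38, y -4.5, z 80 mm.
- ring_bar (a point): Middle of the round steel cross bar at the ring's free end: 14 mm thick, 94 mm long along the stand's y, 88 mm from the hinge axis (shut: in the stand's frame at x -50, y -4.5, z 84 mm). Its ends stand free of the ring and latch from 21 to 47 mm either side of the middle and can be pushed there; the hook goes over the middle.
- latch (a joint): Angle of the hook latch lever (rad): 0 latched, against its stop, past the cross bar; grows as it swings open to the stand's -x, at most 1.0; starts at 0.52 to 0.70. Stays where left (0.07 N m). Hooking over the bar takes roughly 6 to 16 N at the tip; past the middle it locks by itself.
- latch_hinge (a point): Point on the latch lever's hinge axis (parallel to the stand's y), in the stand's frame at x -54, y -4.5, z 50 mm.
- latch_tip (a point): Middle of the round cross handle at the latch lever's top end, 12 mm thick, 42 mm long along the stand's y, 92 mm from the latch hinge axis. Latched it is in the stand's frame at x -53, y -4.5, z 142 mm; pushing it towards +x closes the latch.
- carton: White kit carton with two rows of round marks, 85 x 55 x 45 mm, loose on the bench; origin under its middle. Leave alone.
- bottle: White bottle, 56 mm in diameter, 130 mm high, loose on the bench; origin under its middle. Leave alone.
- spare: Plain steel ring, 50 mm in diameter, 10 mm high, loose on the bench; origin under its middle. Leave alone.

How it is judged:
By the outcome, as a careful person would: the job done as asked, in the order asked, and still so for the second after the job is handed in, with the robot touching nothing.
It also fails if it takes over 72 s, if anything falls off the work surface, if the arm or the gripper's body presses on something with over 40 N, if the wrist force passes 120 N, or if a joint passes its speed limit or range.

### The arm

A 7-joint arm with a two-finger parallel gripper is mounted at the origin on the work surface. World frame = base frame: x ahead of the robot, y to its left, z up, the work surface at z = 0. Lengths are in mm, angles in degrees, forces in N, time in s.
With the tool pointing down it reaches from about 400 to 850 mm from the base axis. Payload 4.4 kg.
Tool frame: the origin (TCP) lies between the finger pads; the fingertips stand 22 mm ahead of it and the grasp point (between the pads) lies 3 mm ahead of it; z points along the fingers, y is the direction in which the jaws open and shut (so a half turn about z gives the same grasp; the last joint's range is limited). The gripper opens to 94 mm and grips with 3 to 60 N. Pads are 16 mm wide; open, the fingers measure 119 mm over their backs; the gripper's body (75 mm by 177 mm) begins 78 mm behind the grasp point.
Start: joints at [-78.885, 36.005, 2.206, 86.941, -1.547, 57.084, -1.146], TCP at [166.951, 628.208, 200.378] pointing down, gripper open.
Joint ranges: [-175.42, 175.42], [-21.48, 121.26], [-71.46, 75.88], [10.55, 141.38], [-63.04, 243.04], [13.31, 113.54], [-168.57, 168.57]. Speed limits (degrees/s): [147.25, 147.25, 180, 180, 180, 180, 180].

### API

Orientations are given as [roll, pitch, yaw] about the fixed x, y, z axes, in that order (R = Rz(yaw) Ry(pitch) Rx(roll)).
In Python, from workcell import * gives the robot as it stands. Calls block until the motion is done:
- movep(position, orientation): joint-space move of the TCP to a pose.
- move_linear(position, rot=None, feed=150): straight line of the TCP; rot=None keeps the orientation; feed is the mean speed in mm/s.
- move_joints(angles): joint-space move.
- gripper_to(opening, effort=None): opening from 0.0 (shut) to 1.0 (fully open); effort is the grip in N (None keeps the last); returns when the fingers have stopped.
- pause(seconds).
- inverse_kinematics(position, orientation): joint angles nearest the present ones, or None.
- get_obs(): the state.
- camera(name): name is "scene" or "top" or "wrist"; returns a dict with "img" (384x512x3 uint8, red, green, blue), "camera_matrix" (3x3 intrinsics, pixels), "R" (3x3) and "t" (3): a world point X has camera coordinates R X + t. Camera axes: x right, y down, z forward; pixel columns grow to the right and rows downward; lengths in mm; the calibration is good to about 2 mm. A picture is of the moment at which its call begins. There is no depth.
A pose or a line that the arm cannot do raises MotionError and nothing moves.
- sign_off(): hands the job in, once; it reports no verdict.
The state is a dict: "time_s": time; "joints": joint angles; "joint_vel": joint speeds; "tau": joint torques, N m; "tcp_pos": TCP position; "tcp_rot": TCP orientation; "ft_force": force on the tool from outside, world axes, zero at the start; "ft_torque": the same for the moment, N m; "grip_width": opening from 0.0 (shut) to 1.0 (fully open).
Only numpy, scipy, OpenCV 4.12 (cv2) and the standard library are available. Lean on these libraries where they do the work, as an engineer would, in place of code of your own. Each camera call takes 0.05 s, during which the arm holds its last target.

## Working session

There is one attempt and no reset: what is moved stays moved. The work goes in short steps, each a Python script; the robot and the scene stay as the last script left them, time stands still between calls to the robot, and variables do not carry over. Pictures are saved under pics/ and viewed, and the job is handed in when it is done.

```bash
ls; mkdir -p pics; python3 - <<'E'
from workcell import *
import cv2
for n in ("scene","top","wrist"):
    c=camera(n); cv2.imwrite(f"pics/a_{n}.png",cv2.cvtColor(c["img"],cv2.COLOR_RGB2BGR))
    print(n,c["camera_matrix"].round(1).tolist(),c["R"].round(3).tolist(),c["t"].round(1).tolist(), (-c["R"].T@c["t"]).round(0))
o=get_obs();print(o["time_s"],o["tcp_pos"],o["tcp_rot"],o["ft_force"])
E
```

```text
pics
scene [[381.5, 0.0, 253.3], [0.0, 381.5, 192.7], [0.0, 0.0, 1.0]] [[-0.384, 0.924, -0.004], [0.503, 0.205, -0.84], [-0.775, -0.324, -0.543]] [226.1, -171.7, 1359.7] [1226.  267.  595.]
top [[379.0, 0.0, 264.3], [0.0, 379.0, 195.5], [0.0, 0.0, 1.0]] [[-0.025, -0.999, -0.02], [-0.981, 0.028, -0.19], [0.191, 0.015, -0.982]] [-9.6, 554.7, 1044.6] [ 345.  -41. 1131.]
wrist [[278.9, 0.0, 259.8], [0.0, 278.9, 188.4], [0.0, 0.0, 1.0]] [[0.258, 0.966, -0.002], [0.939, -0.25, 0.238], [0.229, -0.063, -0.971]] [-648.4, -23.5, 390.7] [100. 645. 384.]
0.15 [166.80603947 627.72285958 199.72034214] [-1.79921060e+02 -1.60785590e-03  1.65113641e+02] [-0.63633154 -0.40855102  0.53121643]
```

View pics/a_scene.png

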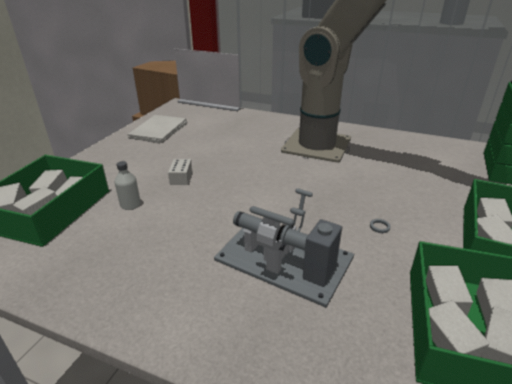

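View pics/a_top.png

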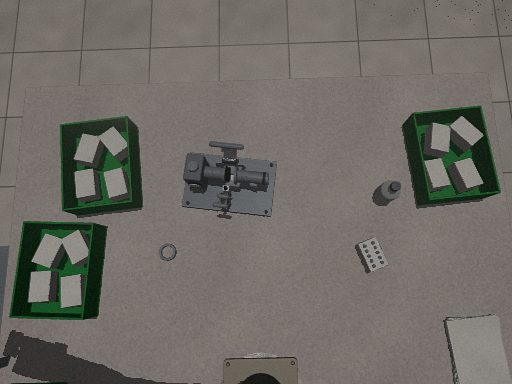

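View pics/a_wrist.png

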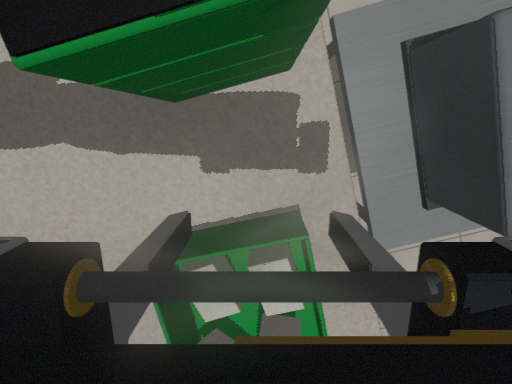

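```bash
cat > h.py <<'E'
import numpy as np, cv2
def save(name,img,roi=None,s=1):
    b=cv2.cvtColor(img,cv2.COLOR_RGB2BGR)
    if roi: x0,y0,x1,y1=roi; b=b[y0:y1,x0:x1]
    b=cv2.resize(b,None,fx=s,fy=s,interpolation=cv2.INTER_CUBIC)
    cv2.imwrite("pics/"+name+".png",b)
def ray(c,u,v):
    K,R,t=np.array(c["camera_matrix"]),np.array(c["R"]),np.array(c["t"])
    d=R.T@np.linalg.solve(K,[u,v,1.]); return -R.T@t,d/np.linalg.norm(d)
def onz(c,u,v,z):
    o,d=ray(c,u,v); return o+d*(z-o[2])/d[2]
def proj(c,X):
    p=np.array(c["R"])@np.asarray(X,float)+np.array(c["t"]); q=np.array(c["camera_matrix"])@p; return q[:2]/q[2]
def two(r1,r2):
    (o1,d1),(o2,d2)=r1,r2
    s=np.linalg.lstsq(np.c_[d1,-d2],o2-o1,rcond=None)[0]
    a,b=o1+s[0]*d1,o2+s[1]*d2
    return (a+b)/2,np.linalg.norm(a-b)
E
python3 - <<'E'
from workcell import *
from h import *
import pickle
c={n:camera(n) for n in("scene","top")}; pickle.dump(c,open("c0.pkl","wb"))
save("b_top",c["top"]["img"],(170,130,290,225),6)
save("b_scene",c["scene"]["img"],(205,170,365,305),5)
E
```

```text
(no output)
```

View pics/b_top.png

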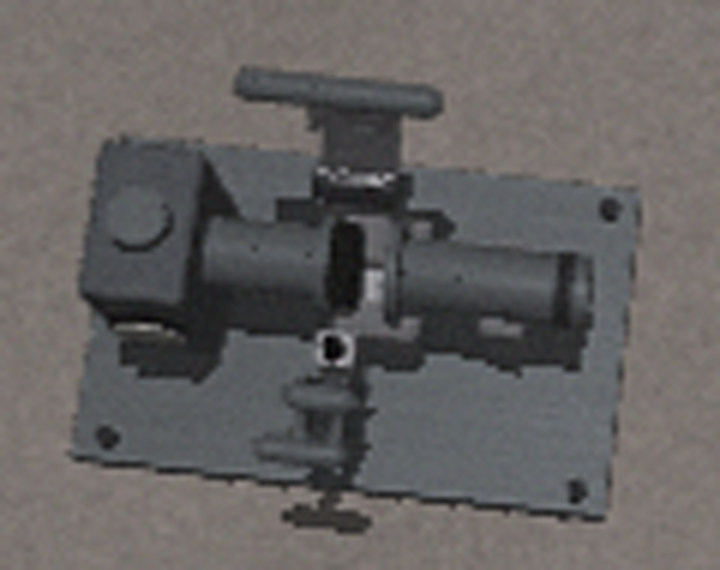

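View pics/b_scene.png

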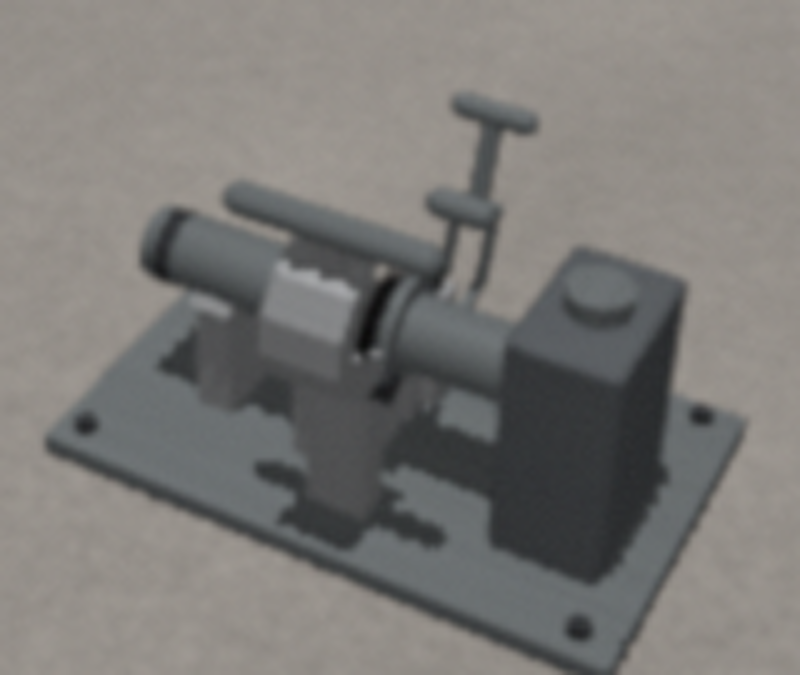

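```bash
python3 - <<'E'
from h import *
import pickle
c=pickle.load(open("c0.pkl","rb"));T,S=c["top"],c["scene"]
t=lambda u,v:(170+(u+.5)/6-.5,130+(v+.5)/6-.5)
s=lambda u,v:(205+(u+.5)/5-.5,170+(v+.5)/5-.5)
for n,p in dict(TR=(640,186),BR=(605,518),BL=(72,458),TL=(103,142)).items(): print(n,onz(T,*t(*p),12).round(1))
for n,p in dict(near=(45,438),R=(610,672),far=(748,420)).items(): print("S",n,onz(S,*s(*p),12).round(1))
pairs=dict(hole_TR=((609,209),(86,423)),hole_BL=((107,437),(702,413)),cap=((140,216),(600,286)),bar_a=((243,83),(440,262)),bar_b=((432,102),(238,193)),
 tip_a=((262,447),(530,123)),tip_b=((345,447),(462,103)),low_a=((290,393),(490,214)), low_b=((350,393),(435,200)))
for n,(a,b) in pairs.items():
    p,e=two(ray(T,*t(*a)),ray(S,*s(*b))); print(n,p.round(1),round(e,1))
E
```

```text
TR [670.1 -63.   12. ]
BR [500.  -40.4  12. ]
BL [537.6 225.5  12. ]
TL [702.  212.2  12. ]
S near [672.9 -61.3  12. ]
S R [707.6 202.9  12. ]
S far [542.  226.5  12. ]
hole_TR [658.3 -47.4  13.4] 1.2
hole_BL [547.5 207.1  14.1] 0.9
cap [627.8 167.5 132.8] 0.1
bar_a [678.4 115.8 165.3] 1.1
bar_b [666.8  30.8 166.3] 0.6
tip_a [520.1 111.1 130.2] 2.0
tip_b [518.2  76.2 131.2] 3.1
low_a [550.6 103.3  98.4] 1.2
low_b [549.6  76.4  98.1] 0.8
```

```bash
cat >> h.py <<'E'
YAW=-7.9; O=np.array([616.5,85.2,0.])
def W(x,y,z):
    a=np.radians(YAW); return O+np.array([np.cos(a)*x-np.sin(a)*y,np.sin(a)*x+np.cos(a)*y,z])
def inS(v):
    a=np.radians(YAW); return np.array([np.cos(a)*v[0]+np.sin(a)*v[1],-np.sin(a)*v[0]+np.cos(a)*v[1],v[2]])
def toS(p): return inS(np.asarray(p)-O)
ROT=[180,0,YAW-90]
E
python3 - <<'E'
from workcell import *
from h import *
import pickle
c=pickle.load(open("c0.pkl","rb"));T=c["top"]
print("tube end from top",toS(onz(T,170+592/6,130+290/6,80)).round(1))
gripper_to(0.0,10)
o=get_obs();print(o["time_s"])
move_linear(list(np.array(o["tcp_pos"])+[0,0,60]),feed=200)
for rot in (ROT,):
    print(inverse_kinematics(list(W(0,-160,250)),rot))
movep(list(W(0,-160,250)),ROT)
o=get_obs();print(o["time_s"],toS(o["tcp_pos"]).round(1),o["joints"],inS(o["ft_force"]).round(2),o["grip_width"])
c=camera("wrist");pickle.dump(c,open("c1.pkl","wb"));save("c_wrist",c["img"],None,1.5)
E
```

```text
tube end from top [  -0.8 -125.    80. ]
1.6667
[ -30.62985409   43.36548188   65.63526303   92.85763108  -41.30095996
   71.38759963 -144.78712212]
5.0083 [   0.  -159.1  249.8] [ -30.67405974   43.37343171   65.58532054   92.845053    -41.30716875
   71.39210704 -144.77687681] [0.36 0.21 0.84] 0.006714587628492352
```

```bash
ls -la pics
```

```text
total 2080
drwxr-xr-x 2 agent agent   4096 Dec  7 13:44 .
drwxr-xr-x 3 agent agent   4096 Dec  7 13:44 ..
-rw-r--r-- 1 agent agent 245550 Dec  7 13:42 a_scene.png
-rw-r--r-- 1 agent agent 333799 Dec  7 13:42 a_top.png
-rw-r--r-- 1 agent agent 298519 Dec  7 13:42 a_wrist.png
-rw-r--r-- 1 agent agent 365034 Dec  7 13:42 b_scene.png
-rw-r--r-- 1 agent agent 371393 Dec  7 13:42 b_top.png
-rw-r--r-- 1 agent agent 498772 Dec  7 13:44 c_wrist.png
```

View pics/c_wrist.png

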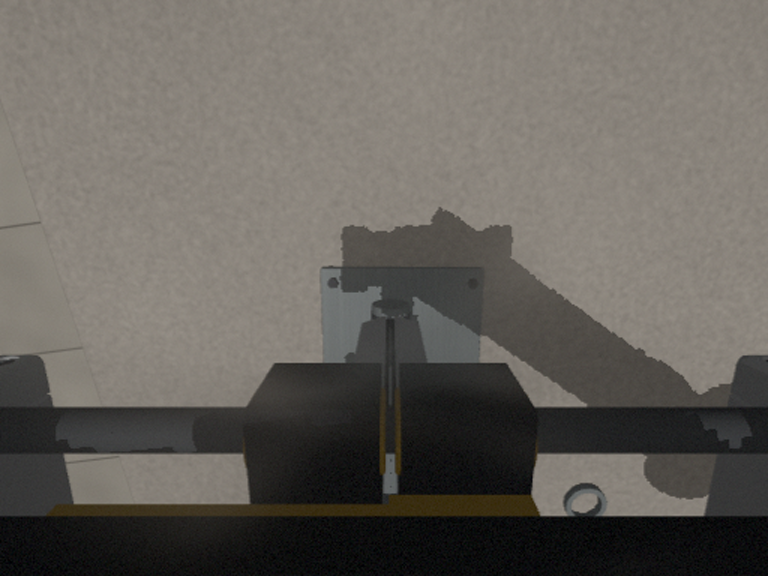

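The wrist view shows the tube's end at about (391,305), centred behind the fingers, with the plate's rear edge at row 267. That agrees with the stand pose I estimated. Next I descend behind the tube and push in small steps with force checks.

```bash
python3 - <<'E'
from workcell import *
from h import *
move_linear(list(W(0,-150,94)),feed=250)
pause(0.2)
f=[];
for i in range(5): f.append(inS(get_obs()["ft_force"])); pause(0.02)
b=np.mean(f,0);print("bias",b.round(2),"sd",np.std(f,0).round(2)); np.save("bias.npy",b)
y=-150
t0=get_obs()["time_s"]
move_linear(list(W(0,-139,94)),feed=80); y=-139
while y<-95:
    y+=1.0
    move_linear(list(W(0,y,94)),feed=40)
    o=get_obs(); fy=(inS(o["ft_force"])-b)[1]
    print(y,toS(o["tcp_pos"])[1].round(2),fy.round(2),o["time_s"].__round__(2))
    if abs(fy)>6: break
E
```

```text
bias [0.31 0.28 0.07] sd [0.48 0.28 0.51]
-138.0 -138.1 -0.06 6.65
-137.0 -137.06 -0.5 6.9
-136.0 -135.89 0.24 7.15
-135.0 -134.89 -0.33 7.4
-134.0 -133.91 -0.58 7.65
-133.0 -132.9 -0.7 7.9
-132.0 -131.9 0.8 8.15
-131.0 -130.91 0.25 8.4
-130.0 -129.91 -0.13 8.65
-129.0 -128.9 -0.17 8.9
-128.0 -127.88 0.61 9.15
-127.0 -126.9 0.26 9.4
-126.0 -125.9 -0.73 9.65
-125.0 -124.89 -0.44 9.9
-124.0 -123.9 0.32 10.15
-123.0 -122.87 -0.09 10.4
-122.0 -121.89 -1.18 10.65
-121.0 -120.9 -0.67 10.9
-120.0 -119.9 -0.43 11.15
-119.0 -118.89 -0.07 11.4
-118.0 -117.91 0.16 11.65
-117.0 -116.88 -0.14 11.9
-116.0 -115.89 -0.94 12.15
-115.0 -114.88 -0.52 12.4
-114.0 -113.91 -0.32 12.65
-113.0 -112.91 -0.22 12.9
-112.0 -111.91 -0.25 13.15
-111.0 -110.9 -0.69 13.4
-110.0 -109.88 0.11 13.65
-109.0 -108.9 -0.35 13.9
-108.0 -107.91 0.35 14.15
-107.0 -106.87 -0.15 14.4
-106.0 -105.93 -0.73 14.65
-105.0 -104.89 0.65 14.9
-104.0 -103.91 -0.04 15.15
-103.0 -102.89 -1.6 15.4
-102.0 -101.88 -0.34 15.65
-101.0 -100.91 -0.9 15.9
-100.0 -99.91 -1.51 16.15
-99.0 -98.89 0.29 16.4
-98.0 -97.92 -0.35 16.65
-97.0 -96.91 -0.37 16.9
-96.0 -95.9 0.34 17.15
-95.0 -94.9 0.9 17.4
```

```bash
python3 - <<'E'
from workcell import *
from h import *
import pickle
c={n:camera(n) for n in("scene","top")}; pickle.dump(c,open("c2.pkl","wb"))
save("d_top",c["top"]["img"],(170,130,290,225),6)
save("d_scene",c["scene"]["img"],(205,150,365,285),5)
E
```

```text
(no output)
```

View pics/d_top.png

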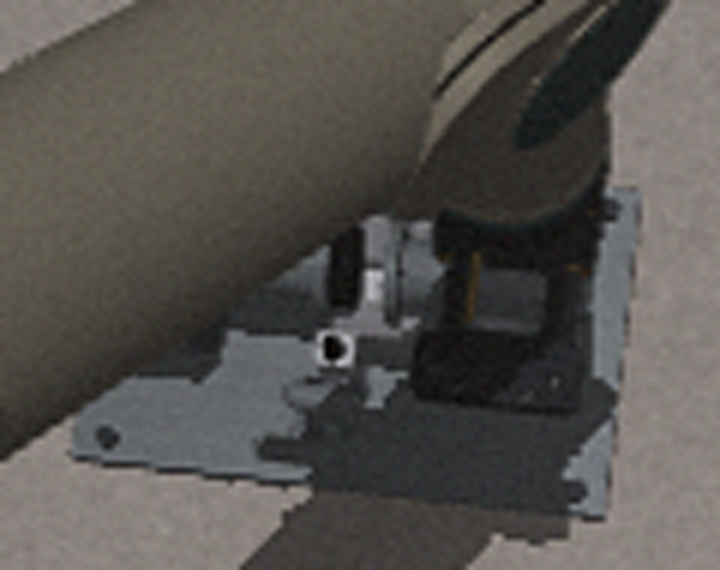

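View pics/d_scene.png

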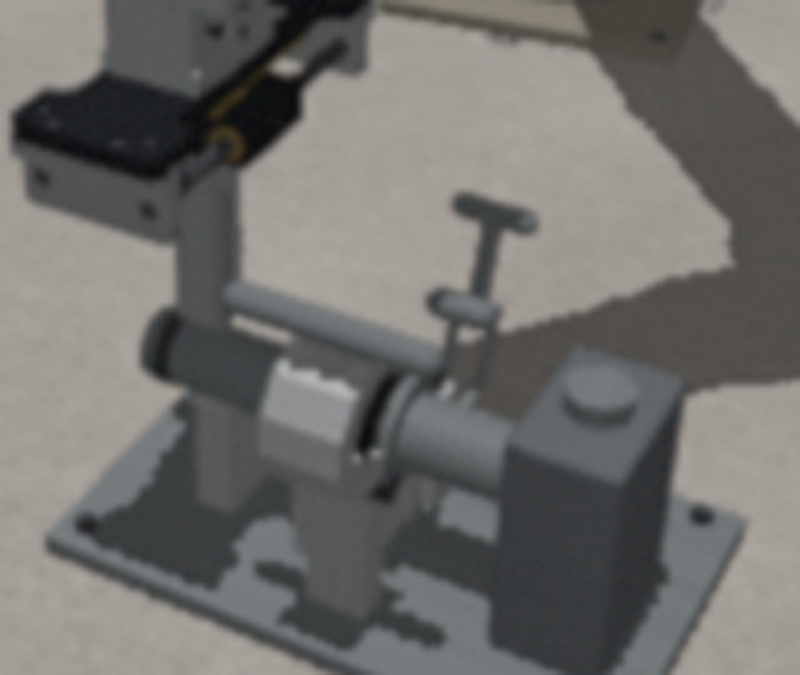

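```bash
python3 - <<'E'
from workcell import *
from h import *
import pickle
c=pickle.load(open("c2.pkl","rb"));T,S=c["top"],c["scene"]
o=get_obs();print(o["tcp_pos"],o["tcp_rot"],toS(o["tcp_pos"]),o["grip_width"],o["ft_force"])
t=lambda p:(np.array(p)-[170,130])*6
s=lambda p:(np.array(p)-[205,150])*5
for n,X in dict(tcp=W(0,-95,94),tip=W(0,-95,72),up=W(0,-95,160),tubeend=W(0,-125,80),flangetop=W(0,-24,105),hole=W(0,-95,97)).items():
    print(n,t(proj(T,X)).round(),s(proj(S,X)).round())
E
```

```text
[603.43563058  -8.92181023  94.01274853] [-1.79999374e+02 -2.54027628e-03 -9.78994953e+01] [-3.85205736e-03 -9.50241701e+01  9.40127485e+01] 0.008410919798228183 [ 0.12991267  0.49576855 -0.51442625]
tcp [528. 275.] [210. 329.]
tip [530. 286.] [211. 368.]
up [523. 239.] [208. 203.]
tubeend [592. 288.] [154. 334.]
flangetop [376. 253.] [353. 358.]
hole [528. 273.] [210. 323.]
```

```bash
python3 - <<'E'
from workcell import *
from h import *
import pickle
S=pickle.load(open("c2.pkl","rb"))["scene"]
c=camera("wrist");save("e_wrist",c["img"],None,1.5);pickle.dump(c,open("c3.pkl","wb"))
save("e_scene",np.clip(S["img"].astype(int)*1.8,0,255).astype(np.uint8),(228,195,278,240),15)
E
```

```text
(no output)
```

View pics/e_wrist.png

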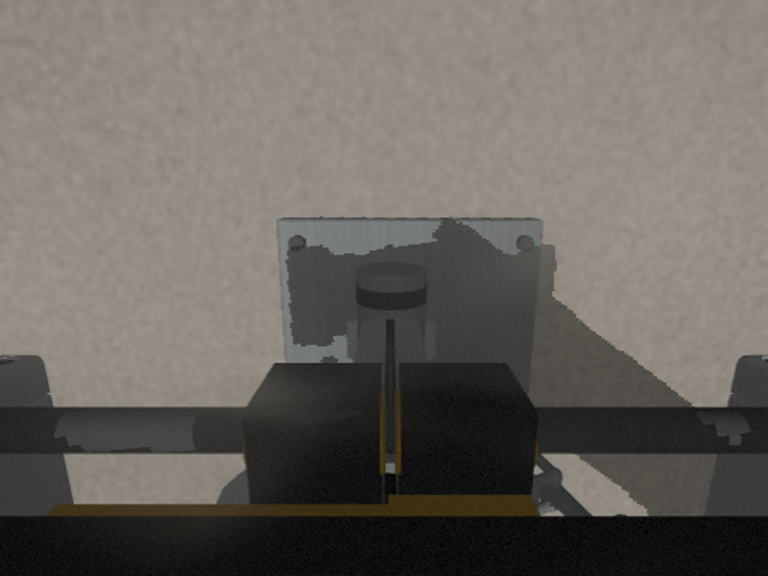

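View pics/e_scene.png

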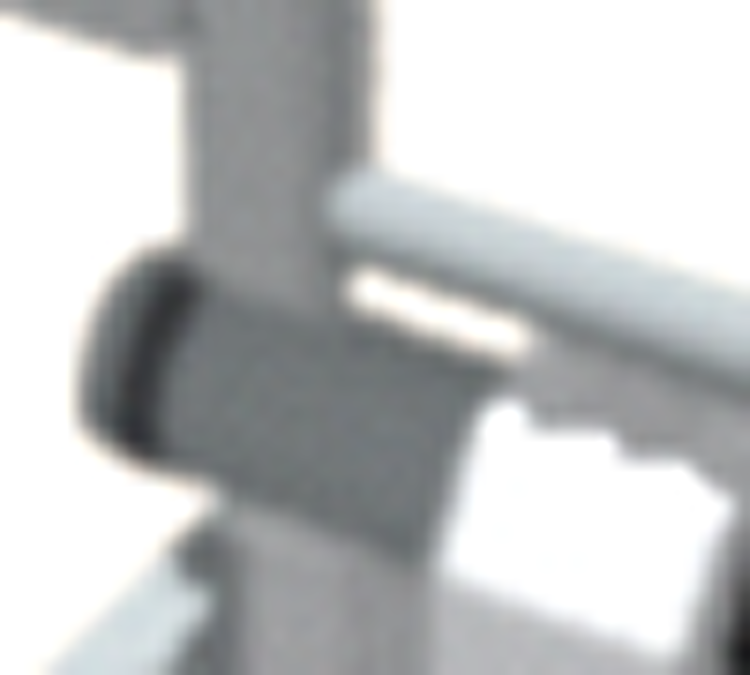

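No force was felt and the tube has not moved. The scene view has the finger column (about (208,320) in the crop) ending at the tube's top, so my idea of the fingertip or its height doesn't fit. I'll rise carefully and measure the real fingertip.

```bash
python3 - <<'E'
from workcell import *
from h import *
import pickle
b=np.load("bias.npy")
move_linear(list(W(0,-95,97)),feed=40);o=get_obs();print((inS(o["ft_force"])-b).round(1))
move_linear(list(W(0,-95,150)),feed=150);o=get_obs();print((inS(o["ft_force"])-b).round(1),o["time_s"])
c={n:camera(n) for n in("scene","wrist")}; pickle.dump(c,open("c4.pkl","wb"))
save("f_scene",np.clip(c["scene"]["img"].astype(int)*1.5,0,255).astype(np.uint8),(205,120,325,250),6)
s=lambda p:(np.array(p)-[205,120])*6
for z in (150,128,139): print(z,s(proj(c["scene"],W(0,-95,z))).round())
E
```

```text
[-0.9 -0.7 -0.6]
[-0.3  0.2 -0.9] 18.3
150 [250. 447.]
128 [251. 498.]
139 [250. 473.]
```

View pics/f_scene.png

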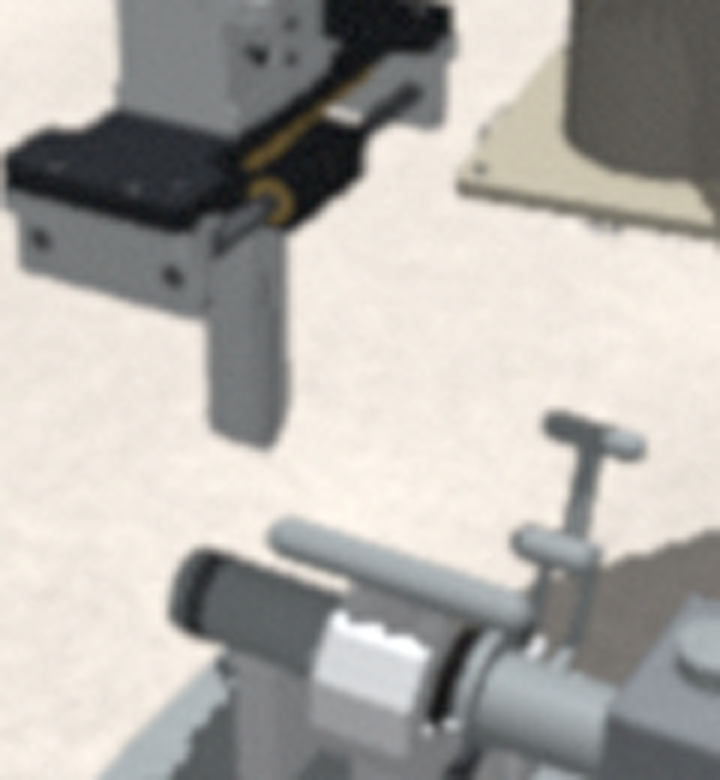

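```bash
python3 - <<'E'
from workcell import *
from h import *
import pickle
c=pickle.load(open("c3.pkl","rb"))
o,d=ray(c,391/1.5,320/1.5); o=toS(o);d=inS(d)
for y in (-103,-95,-87): print("wrist tip at y",y,(o+d*(y-o[1])/d[1]).round(1),"tcp z 94")
c=pickle.load(open("c4.pkl","rb"))["scene"]
for uv in ((240,438),(215,430),(265,447),(285,430)):
    o,d=ray(c,205+uv[0]/6,120+uv[1]/6);o=toS(o);d=inS(d); print("scene x=0",(o-d*o[0]/d[0]).round(1))
E
```

```text
wrist tip at y -103 [  -1.5 -103.    99.5] tcp z 94
wrist tip at y -95 [ -1.6 -95.   76. ] tcp z 94
wrist tip at y -87 [ -1.6 -87.   52.6] tcp z 94
scene x=0 [  0.  -99.1 152.6]
scene x=0 [   0.  -109.6  152.6]
scene x=0 [  0.  -88.8 152.1]
scene x=0 [  0.  -80.5 161.9]
```

The fingertips really lie about 3 to 6 mm *above* the commanded TCP (the scene and wrist views agree), not 22 mm below it, so the fingers passed clear over the tube. I'll allow for that and keep the force checks on.

```bash
python3 - <<'E'
from workcell import *
from h import *
move_linear(list(W(0,-152,150)),feed=250)
move_linear(list(W(0,-152,67)),feed=200)
f=[]
for i in range(6): f.append(inS(get_obs()["ft_force"])); pause(0.02)
b=np.mean(f,0);np.save("bias.npy",b);print("bias",b.round(2))
def F():
    g=[]
    for i in range(4): g.append(inS(get_obs()["ft_force"])-b); pause(0.01)
    return np.mean(g,0)
for y in (-136,-132,-128,-124):
    move_linear(list(W(0,y,67)),feed=40); print(y,F().round(2),round(get_obs()["time_s"],2))
E
```

```text
bias [0.4  0.   0.11]
-136 [-0.49 -0.4   0.02] 20.02
-132 [-0.37  0.2  -0.16] 20.31
-128 [-0.01 -1.07 -0.09] 20.59
-124 [-0.22 -1.28  0.26] 20.88
```

```bash
python3 - <<'E'
from workcell import *
from h import *
b=np.load("bias.npy")
def F():
    g=[]
    for i in range(5): g.append(inS(get_obs()["ft_force"])-b); pause(0.01)
    return np.mean(g,0)
move_linear(list(W(0,-117,67)),feed=40)
y=-117
while y<-98:
    f=-F()[1]; o=get_obs()
    print(y,toS(o["tcp_pos"])[1].round(2),round(f,2),round(o["time_s"],2))
    if f>10.8: break
    y+=0.8 if f<3 else (0.5 if f<6 else 0.3)
    move_linear(list(W(0,y,67)),feed=30)
E
```

```text
-117 -116.5 1.22 21.24
-116.2 -116.48 2.49 21.53
-115.4 -116.37 5.23 21.82
-114.9 -116.13 5.96 22.12
-114.4 -116.04 6.12 22.41
-114.10000000000001 -116.06 6.88 22.7
-113.80000000000001 -115.96 7.27 22.99
-113.50000000000001 -115.98 7.57 23.28
-113.20000000000002 -115.87 7.94 23.57
-112.90000000000002 -115.86 8.61 23.87
-112.60000000000002 -115.77 8.32 24.16
-112.30000000000003 -115.7 8.74 24.45
-112.00000000000003 -115.68 9.48 24.74
-111.70000000000003 -115.65 9.55 25.03
-111.40000000000003 -115.58 10.51 25.32
-111.10000000000004 -115.52 10.19 25.62
-110.80000000000004 -115.51 10.82 25.91
```

```bash
python3 - <<'E'
from workcell import *
from h import *
b=np.load("bias.npy")
def F(n=8):
    g=[]
    for i in range(n): g.append(inS(get_obs()["ft_force"])-b); pause(0.01)
    return np.mean(g,0)
y=-110.8
for k in range(5):
    f=F(); 
    print(round(y,2),toS(get_obs()["tcp_pos"])[1].round(2),f.round(2),round(get_obs()["time_s"],2))
    if -f[1]>=11.8: break
    y+=min(0.8,(12.2+f[1])*0.45+.1); move_linear(list(W(0,y,67)),feed=30)
pause(0.6); print(F(12).round(2))
c=camera("scene"); save("g_scene",np.clip(c["img"].astype(int)*1.5,0,255).astype(np.uint8),(205,150,365,285),5)
E
```

```text
-110.8 -115.54 [ -0.52 -10.93  -0.52] 25.98
-110.13 -115.33 [ -0.64 -11.74  -0.74] 26.29
-109.82 -115.35 [ -0.8  -12.03  -0.39] 26.61
[ -0.49 -12.03  -0.45]
```

View pics/g_scene.png

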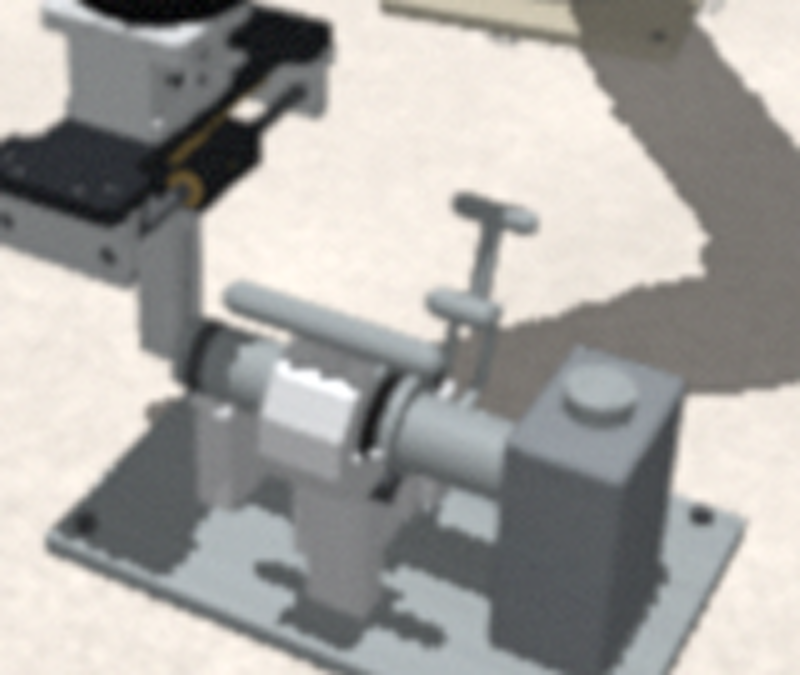

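Steady push held at 12.0 N, and the picture shows the finger at (190,330) on the tube's end. I back off and go for the ring.

```bash
python3 - <<'E'
from workcell import *
from h import *
move_linear(list(W(0,-118,67)),feed=30)
o=get_obs();b=np.load("bias.npy");print((inS(o["ft_force"])-b).round(2))
move_linear(list(W(0,-150,90)),feed=200)
move_linear(list(W(0,-150,205)),feed=250)
move_linear(list(W(92,-38.5,205)),feed=250)
move_linear(list(W(92,-38.5,152)),feed=150)
f=[]
for i in range(6): f.append(inS(get_obs()["ft_force"])); pause(0.02)
b=np.mean(f,0);np.save("bias.npy",b);print("bias",b.round(2))
for phi in (106,98,90,82,74,66,58,50,44,38):
    p=np.radians(phi); bx,bz=38+88*np.cos(p),80+88*np.sin(p)
    # phi>90 -> bar at +x side
    bx=38-88*np.cos(p)
    move_linear(list(W(bx+17,-38.5,bz-14)),feed=60)
    o=get_obs();f=inS(o["ft_force"])-b
    print(phi,toS(o["tcp_pos"]).round(1),f.round(2),round(o["time_s"],2))
    if np.linalg.norm(f)>13: print("STOP");break
c={n:camera(n) for n in("scene","top")}
save("h_scene",np.clip(c["scene"]["img"].astype(int)*1.5,0,255).astype(np.uint8),(205,150,365,285),5)
save("h_top",np.clip(c["top"]["img"].astype(int)*1.5,0,255).astype(np.uint8),(170,130,290,225),6)
E
```

```text
[-0.09 -0.83 -0.91]
bias [0.39 0.07 0.3 ]
106 [ 79.4 -38.2 151.3] [ 0.49 -0.03 -0.38] 30.43
98 [ 67.2 -38.4 153.4] [-0.26  0.77 -0.19] 30.79
90 [ 54.6 -38.5 154. ] [-0.22  0.19 -0.05] 31.15
82 [ 41.9 -38.3 152.7] [-0.39  0.25 -0.13] 31.51
74 [ 30.2 -38.4 150.3] [ 0.61 -0.16 -0.15] 31.87
66 [ 18.7 -38.3 146.2] [-0.1  -0.88 -0.95] 32.23
58 [  7.8 -38.3 140.4] [ 0.02 -0.96  0.3 ] 32.58
50 [ -2.2 -38.3 133.1] [-0.28  0.19 -0.08] 32.94
44 [ -9.  -38.4 126.8] [-0.58  0.04  0.07] 33.24
38 [-15.2 -38.4 119.8] [ 0.14 -0.38 -1.03] 33.54
```

View pics/h_scene.png

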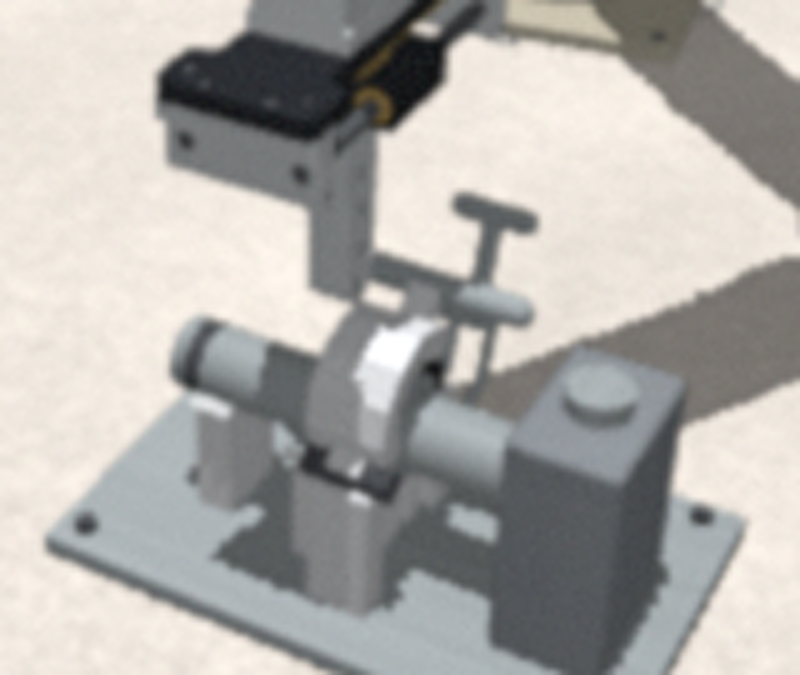

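```bash
python3 - <<'E'
from workcell import *
from h import *
c=camera("scene")
o,d=ray(c,205+525/5,150+309/5);o=toS(o);d=inS(d)
for y in (39,42,45):
    p=o+d*(y-o[1])/d[1]; print(p.round(1),np.hypot(p[0]-38,p[2]-80).round(1),np.degrees(np.arctan2(p[2]-80,38-p[0])).round(1))
E
```

```text
[-30.7  39.  134. ] 87.4 38.2
[-22.5  42.  140.2] 85.4 44.8
[-14.4  45.  146.3] 84.5 51.7
```

View pics/h_top.png

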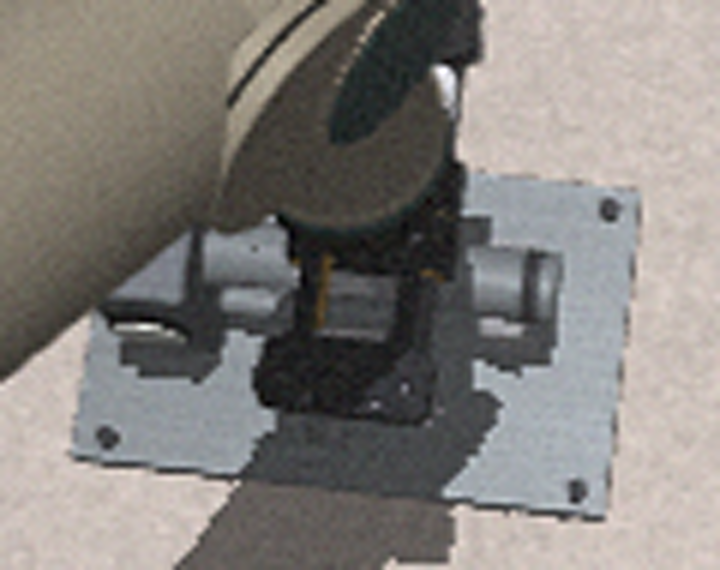

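```bash
python3 - <<'E'
from workcell import *
from h import *
b=np.load("bias.npy")
move_linear(list(W(-8,-38.5,122)),feed=100)
move_linear(list(W(-8,-38.5,160)),feed=200)
move_linear(list(W(-33,-38.5,160)),feed=200)
def go(phi):
    p=np.radians(phi); bx,bz=38-88*np.cos(p),80+88*np.sin(p)
    move_linear(list(W(bx,-38.5,bz+7-4)),feed=80)
    g=[]
    for i in range(4): g.append(inS(get_obs()["ft_force"])-b); pause(.01)
    f=np.mean(g,0); o=get_obs(); print(phi,round(bz,1),toS(o["tcp_pos"]).round(1),f.round(2),round(o["time_s"],2)); return f
for phi in (45,38,30,23,17,12,9):
    f=go(phi)
    if f[2]>8 or np.linalg.norm(f)>12: break
else:
    while phi>0:
        phi-=1
        f=go(phi)
        if f[2]>6 or np.linalg.norm(f)>12: break
E
```

```text
45 142.2 [-24.  -38.9 144.6] [-0.31  0.13  0.  ] 34.96
38 134.2 [-31.4 -38.4 137.3] [-0.25  0.09 -0.54] 35.27
30 124.0 [-38.2 -38.4 127. ] [ 0.01 -0.49 -0.06] 35.61
23 114.4 [-43.1 -38.5 117.2] [ 0.13 -0.08 -0.39] 35.92
17 105.7 [-46.4 -38.5 108.4] [-0.73 -0.07  0.05] 36.23
12 98.3 [-48.3 -38.5 100.9] [-0.67 -0.3  -0.2 ] 36.51
9 93.8 [-49.  -38.5  96.6] [-0.6  -0.13 -0.16] 36.79
8 92.2 [-49.1 -38.5  95.2] [-0.34 -0.09 -0.26] 37.08
7 90.7 [-49.4 -38.5  93.7] [-0.24  0.37 -0.54] 37.36
6 89.2 [-49.6 -38.5  92.1] [-0.38 -0.04 -0.42] 37.64
5 87.7 [-49.7 -38.5  90.7] [-0.58  0.23  1.28] 37.92
4 86.1 [-49.9 -38.5  89.3] [-1.89 -0.07  4.61] 38.21
3 84.6 [-50.  -38.5  88. ] [-2.86  0.09  6.79] 38.49
```

```bash
python3 - <<'E'
from workcell import *
from h import *
import pickle
move_linear(list(W(-50,-38.5,105)),feed=100)
move_linear(list(W(-60,-38.5,195)),feed=250)
move_linear(list(W(-132,-4.5,195)),feed=250)
gripper_to(0.0,40)
c={n:camera(n) for n in("scene","top")};pickle.dump(c,open("c5.pkl","wb"))
save("i_scene",np.clip(c["scene"]["img"].astype(int)*1.5,0,255).astype(np.uint8),(205,150,365,285),5)
save("i_top",np.clip(c["top"]["img"].astype(int)*1.5,0,255).astype(np.uint8),(170,130,290,225),6)
print(get_obs()["time_s"])
E
```

```text
40.1083
```

View pics/i_scene.png

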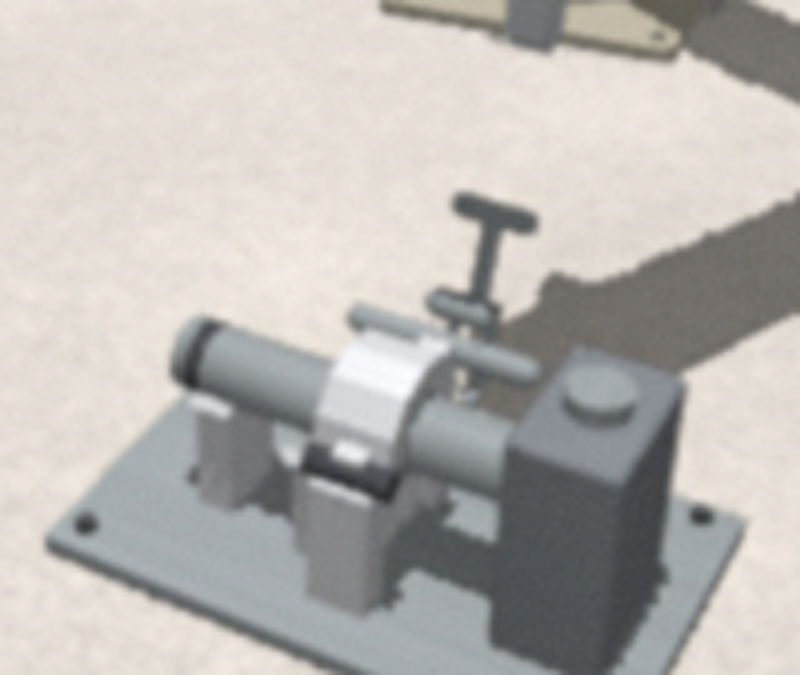

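View pics/i_top.png

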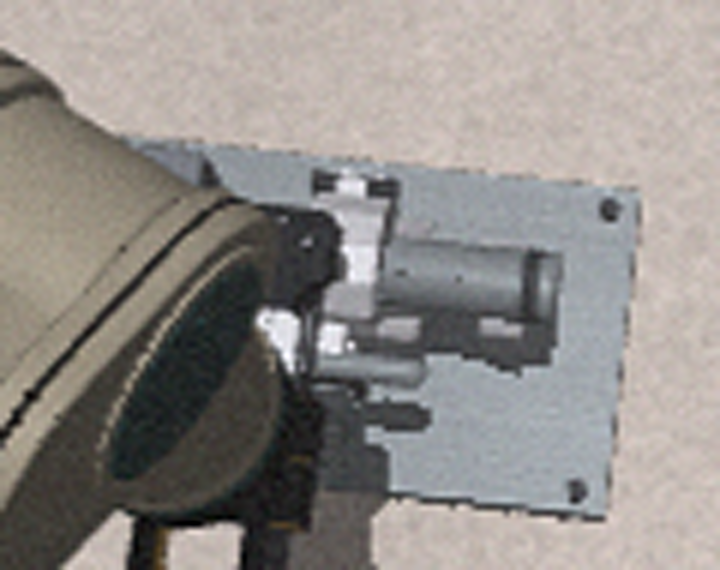

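The scene view shows the ring down over the flanges, its bar running from (360,320) to (530,368), and the latch handle still open at (495,215). Now I push the latch.

```bash
python3 - <<'E'
from workcell import *
from h import *
move_linear(list(W(-132,-4.5,118)),feed=200)
f=[]
for i in range(6): f.append(inS(get_obs()["ft_force"])); pause(0.02)
b=np.mean(f,0);np.save("bias.npy",b);print("bias",b.round(2))
x=-122
while x<-64:
    z=118+max(0,(x+122))/50*8
    move_linear(list(W(x,-4.5,z)),feed=50)
    g=[]
    for i in range(3): g.append(inS(get_obs()["ft_force"])-b); pause(.01)
    f=np.mean(g,0);o=get_obs();print(x,toS(o["tcp_pos"]).round(1),f.round(2),round(o["time_s"],2))
    if np.linalg.norm(f)>17: print("STOP");break
    x+=3 if -f[0]<3 else 1.5
E
```

```text
bias [0.32 0.02 0.22]
-122 [-121.6   -4.5  118.3] [-0.85  0.34 -0.39] 41.12
-119 [-118.9   -4.5  118.5] [-0.08  0.18  0.25] 41.39
-116 [-116.    -4.5  119. ] [-1.18  0.55  1.5 ] 41.67
-113 [-114.2   -4.5  119.7] [-5.12  0.4   7.03] 41.94
-111.5 [-113.4   -4.5  120.1] [-6.87  0.11 10.03] 42.22
-110.0 [-112.4   -4.4  120.5] [-8.28  0.36 12.82] 42.49
-108.5 [-111.3   -4.4  121. ] [-9.81  0.2  16.07] 42.77
STOP
```

```bash
python3 - <<'E'
from workcell import *
from h import *
b=np.load("bias.npy")
move_linear(list(W(-130,-4.5,119)),feed=100)
move_linear(list(W(-130,-4.5,104)),feed=150)
c=camera("scene")
save("j_scene",np.clip(c["img"].astype(int)*1.5,0,255).astype(np.uint8),(205,130,365,265),5)
print(inS(get_obs()["ft_force"]-0)-b,get_obs()["time_s"])
E
```

```text
[ 0.15144951  0.82665878 -0.42376626] 43.4333
```

View pics/j_scene.png

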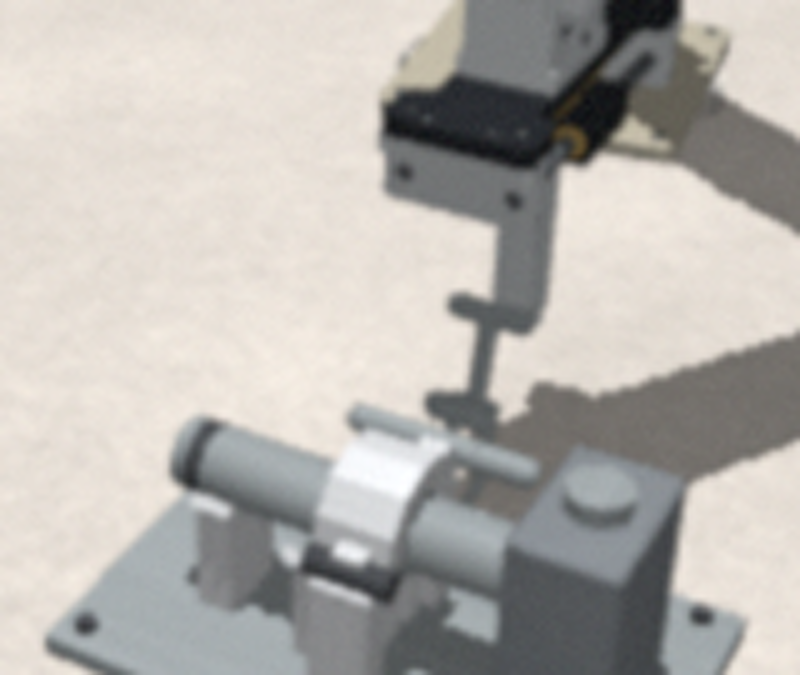

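```bash
python3 - <<'E'
from workcell import *
from h import *
import pickle
c=camera("scene")
def px(u,v,x):
    o,d=ray(c,205+u/5,130+v/5);o=toS(o);d=inS(d);return (o+d*(x-o[0])/d[0]).round(1)
print("tip",px(532,330,-118),px(532,330,-130))
for x in(-95,-100,-105): print("handle",px(460,304,x),px(497,311,x),px(535,321,x))
o=get_obs();print(toS(o["tcp_pos"]))
E
```

```text
tip [-118.     6.6  112.6] [-130.     2.1  104.3]
handle [-95.  -20.2 130.9] [-95.   -2.2 133. ] [-95.   16.  133.6]
handle [-100.   -22.3  127.5] [-100.    -4.2  129.5] [-100.    14.2  130.2]
handle [-105.   -24.4  124. ] [-105.    -6.1  126.1] [-105.    12.4  126.8]
[-129.42731723   -4.7789256   104.19659847]
```

```bash
python3 - <<'E'
from workcell import *
from h import *
b=np.load("bias.npy")
move_linear(list(W(-126,-4.5,100)),feed=100)
x=-119
while x<-64:
    z=100+max(0,(x+119))/50*10
    move_linear(list(W(x,-4.5,z)),feed=50)
    g=[]
    for i in range(3): g.append(inS(get_obs()["ft_force"])-b); pause(.01)
    f=np.mean(g,0);o=get_obs();print(x,toS(o["tcp_pos"]).round(1),f.round(2),round(o["time_s"],2))
    if np.linalg.norm(f)>17 or abs(f[2])>6: print("STOP");break
    x+=4 if -f[0]<4 else 2
E
```

```text
-119 [-118.7   -4.6  100.1] [-0.67 -0.22 -0.56] 44.05
-115 [-114.8   -4.6  100.9] [-0.3   0.3   0.34] 44.33
-111 [-110.8   -4.5  101.6] [-0.37 -0.02 -0.43] 44.6
-107 [-106.6   -4.5  102.4] [-0.7   0.8  -0.04] 44.88
-103 [-102.4   -4.6  103.3] [-0.58  0.23 -0.24] 45.15
-99 [-101.6   -4.5  103.7] [-6.17 -0.39  3.87] 45.42
-97 [-101.4   -4.5  103.8] [-10.07  -0.56   5.03] 45.7
-95 [-101.3   -4.5  103.8] [-13.56  -0.64   7.44] 45.98
STOP
```

```bash
python3 - <<'E'
from workcell import *
from h import *
import pickle
c={n:camera(n) for n in("scene","wrist")};pickle.dump(c,open("c6.pkl","wb"))
save("k_scene",np.clip(c["scene"]["img"].astype(int)*1.6,0,255).astype(np.uint8),(265,170,345,235),10)
save("k_wrist",np.clip(c["wrist"]["img"].astype(int)*1.6,0,255).astype(np.uint8),None,1.5)
E
```

```text
(no output)
```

View pics/k_scene.png

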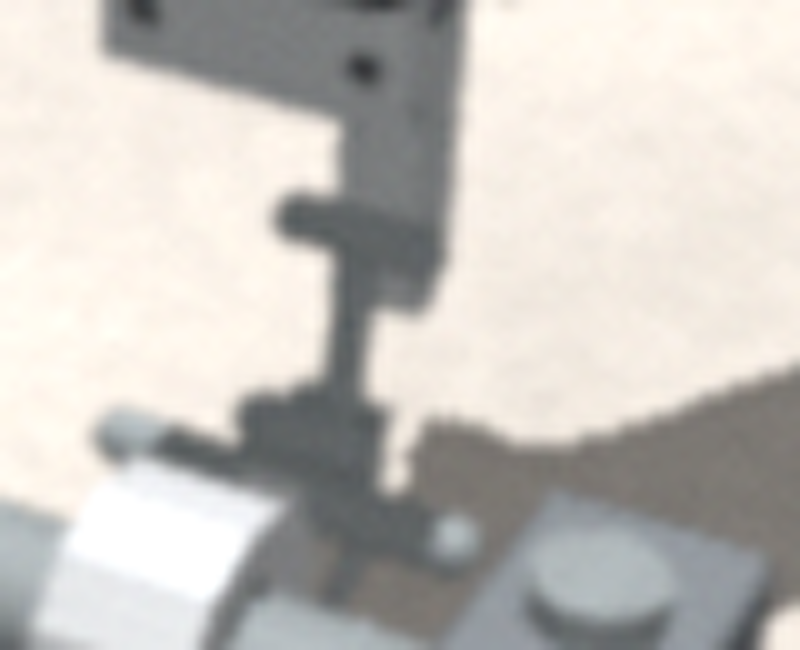

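View pics/k_wrist.png

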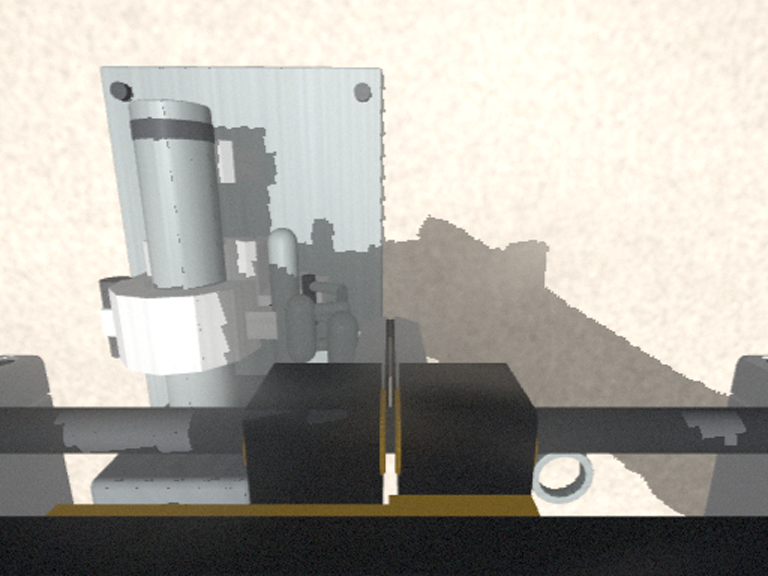

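The pictures show the finger bearing on the handle (around (400,240) in the crop). The hook nose has reached the cross bar, so what I feel is the hooking resistance. The friction on the finger points the wrong way, so I follow the handle's rising arc and push on.

```bash
python3 - <<'E'
from workcell import *
from h import *
b=np.load("bias.npy")
x,z=-95,104.8
def step():
    move_linear(list(W(x,-4.5,z)),feed=40)
    g=[]
    for i in range(3): g.append(inS(get_obs()["ft_force"])-b); pause(.01)
    f=np.mean(g,0);o=get_obs();print(round(x,1),round(z,1),toS(o["tcp_pos"]).round(1),f.round(2),round(o["time_s"],2)); return f
x=-96;z=107.5; f=step()
last=f
for k in range(30):
    n=np.linalg.norm(f)
    if n>21: print("STOP");break
    if x>-66 : break
    dx=2.5 if n<8 else (1.2 if n<17 else .7)
    x+=dx; z+=dx*.35
    f=step()
E
```

```text
-96 107.5 [-101.    -4.4  106.2] [-9.17 -0.41  0.59] 46.35
-94.8 107.9 [-100.9   -4.4  106.3] [-10.82  -0.44   0.21] 46.62
-93.6 108.3 [-100.5   -4.4  106.5] [-12.36  -0.54   0.33] 46.9
-92.4 108.8 [-99.9  -4.3 106.8] [-13.03  -0.84   0.6 ] 47.17
-91.2 109.2 [-99.4  -4.3 107. ] [-13.61  -0.44   0.85] 47.45
-90.0 109.6 [-97.5  -4.3 107.6] [-13.19  -0.25   1.21] 47.73
-88.8 110.0 [-94.9  -4.4 108.4] [-10.81  -0.32   0.71] 48.0
-87.6 110.4 [-92.7  -4.4 109. ] [-9.62 -0.42  1.16] 48.27
-86.4 110.9 [-90.8  -4.3 109.6] [-7.82 -0.53  0.27] 48.55
-83.9 111.7 [-87.5  -4.4 110.4] [-5.71  0.1  -2.02] 48.83
-81.4 112.6 [-83.6  -4.4 111.5] [-5.79 -0.07 -4.06] 49.1
-78.9 113.5 [-78.7  -4.4 113.5] [-3.56 -0.29 -2.23] 49.38
-76.4 114.4 [-75.1  -4.5 114.9] [-1.57  0.22 -0.99] 49.65
-73.9 115.2 [-73.   -4.6 115.6] [-0.99  0.09 -0.59] 49.92
-71.4 116.1 [-72.6  -4.5 115.7] [-5.3   0.16 -1.47] 50.2
-68.9 117.0 [-72.4  -4.5 115.8] [-8.82 -0.69 -2.22] 50.48
-67.7 117.4 [-72.3  -4.5 115.9] [-10.23  -0.15  -2.7 ] 50.75
-66.5 117.8 [-72.3  -4.4 115.9] [-11.88  -1.01  -3.  ] 51.02
-65.3 118.2 [-72.2  -4.4 116. ] [-13.14  -0.91  -3.32] 51.3
```

```bash
python3 - <<'E'
from workcell import *
from h import *
import pickle
b=np.load("bias.npy")
move_linear(list(W(-80,-4.5,116)),feed=60)
move_linear(list(W(-125,-4.5,118)),feed=150)
move_linear(list(W(-125,-4.5,220)),feed=250)
move_linear(list(W(-100,-230,260)),feed=250)
o=get_obs();print((inS(o["ft_force"])-b).round(2),o["time_s"])
c={n:camera(n) for n in("scene","top")};pickle.dump(c,open("c7.pkl","wb"))
save("l_scene",np.clip(c["scene"]["img"].astype(int)*1.5,0,255).astype(np.uint8),(205,150,365,285),5)
save("l_top",np.clip(c["top"]["img"].astype(int)*1.5,0,255).astype(np.uint8),(170,130,290,225),6)
save("l_topfull",c["top"]["img"])
t=lambda X:((proj(c["top"],X)-[170,130])*6).round()
s=lambda X:((proj(c["scene"],X)-[205,150])*5).round()
for n,X in dict(latched_tip=W(-53,-4.5,142),open_tip=W(-98,-4.5,131),bar_a=W(-50,-51,84),bar_b=W(-50,42,84)).items(): print(n,t(X),s(X))
E
```

```text
[-0.14  0.25  0.04] 53.7833
latched_tip [309. 342.] [453. 238.]
open_tip [299. 445.] [495. 210.]
bar_a [424. 373.] [350. 319.]
bar_b [229. 352.] [540. 382.]
```

View pics/l_scene.png

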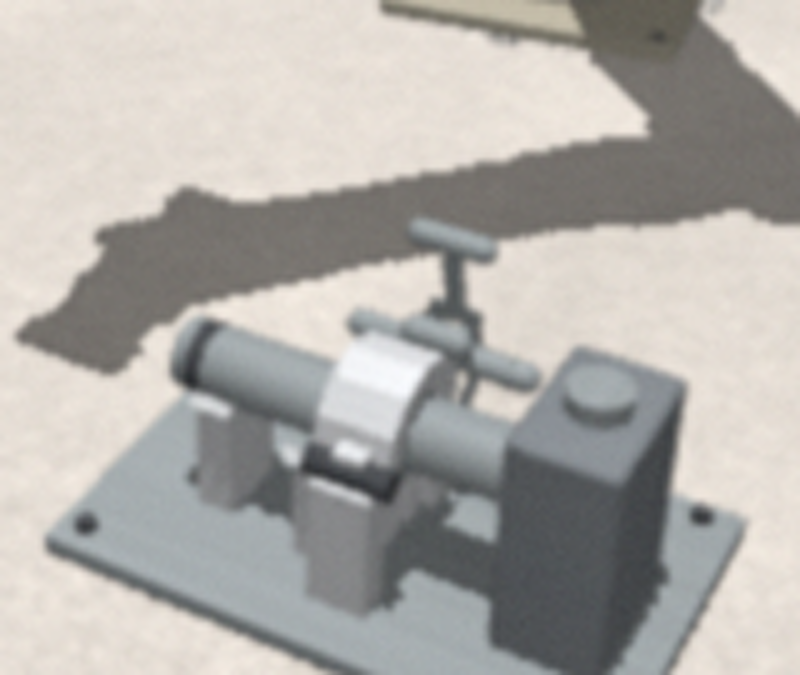

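View pics/l_top.png

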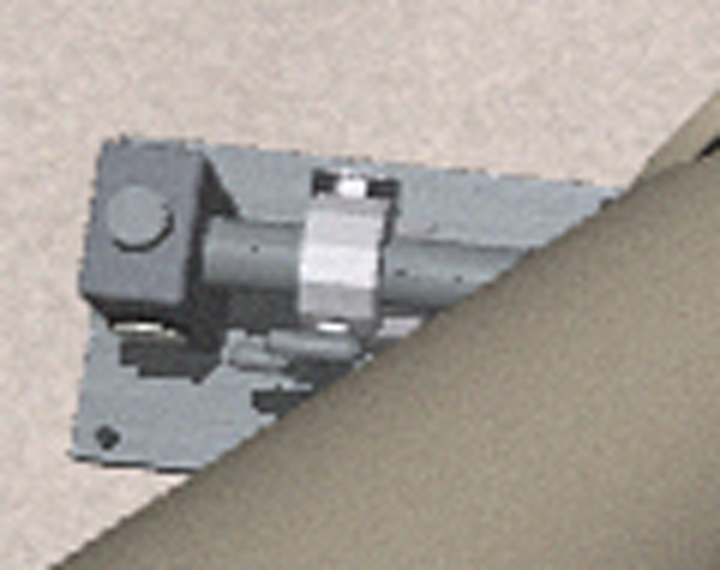

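View pics/l_topfull.png

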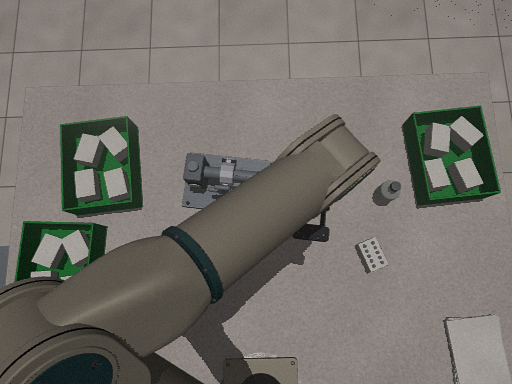

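The handle sits at (453,240), against (453,238) predicted for latched. The hook is over the bar and the ring is shut. The bottle (388,190) and carton (372,254) have not moved, and nothing is being touched.

```bash
python3 - <<'E'
from workcell import *
print(sign_off(), get_obs()["time_s"])
E
```

```text
the job is handed in; nothing more can be done
the job is handed in; nothing more can be done
```

The filter tube is refitted: pressed home, the clamp ring swung shut over the flanges, and the latch hooked over the bar and locked. I handed the job in at about 54 s.

- **Tube:** I slid it onto the seal and held a steady 12.0 N. I did not measure any spring-back afterwards, but the ring shut over the flanges.
- **Ring:** it swung over with almost no force. I pressed it onto its pad with about 7 N.
- **Latch:** hooking took about 13.6 N. The finger then met the stop at stand x of about -72.3 mm, close to the -71.5 mm expected. I pressed about 13.5 N against the stop before letting go.
- **Last checks:** the latch handle was within 2 px of its predicted latched position and the force reading was back to zero. The bottle and carton had not moved. The spare ring was hidden under the arm in the last picture; in the wrist view during the latch push it lay clear of the robot.

Three things did not go as planned:

- **Fingertips:** they are about 5 mm above the TCP, not 22 mm below it as stated. My first push therefore passed over the tube without touching it, and I corrected for this.
- **First latch push:** the fingertip caught the handle too high and reached about 19 N (limit 25 N). I backed off and pushed lower.
- **Second latch push:** it stalled at about 15 N, and I completed it by following the handle's rising arc.

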